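# Hold back the ribbon unwinder's tension arm for threading

### The job

Get the ribbon unwinder ready for me to thread a new ribbon: first swing the magnifier lamp round until its lens is centred over the red ribbon reel, and leave it there. Then push the unwinder's sprung tension arm, the one with the blue roller, back past the third and last click of its ratchet, nearly to its end stop, and finish while still holding it there against its spring with the gripper: do not let go at the end, or it drops back onto the ratchet and blocks the ribbon's way. Leave the other things on the table where they are.

Things in the scene. Friction and masses are not known exactly. Their poses are not given: they have to be found in the camera images.
- unwinder: The ribbon unwinder, a bench machine fixed to the table. Origin on the table under the tension arm's pivot; the grey base plate reaches from -115 to 105 mm in x and -235 to 235 mm in y of its frame, top 12 mm above the table. The reel is at its +y end, the exit guide (two steel pins on a block, top 88 mm above the table) at (25, -197) mm, a white guide roller (top 88 mm) at (38, 60) mm.
- pivot_top (a point): Top of the tension arm's pivot post (upright axis), 66 mm above the table. The arm, a flat bar 14 mm wide at 26 to 34 mm above the table, swings level about it; a coil spring sits round the post and a three-toothed ratchet sector below the bar.
- roller (a point): Centre (66 mm above the table) of the blue idler roller that stands on the tension arm's free end, 130 mm from the pivot axis: an upright cylinder 26 mm in diameter from 38 to 94 mm above the table, with a 33 mm rim below 42 mm; spins freely on its pin. At rest at about (-55, -118) mm in the unwinder's frame, on the robot's side; at the end stop at about (55, -118) mm. 50 mm or more of free room round it.
- tension_arm (a joint): Angle of the tension arm, rad: 0 = at rest at its front stop, growing anticlockwise from above as the roller is pushed back (to +x of the unwinder), rear end stop at 0.88. A spring drives it to 0: 4.6 N at the roller at 0, 9.2 N at 0.88, plus up to 1 N from the pawl. Clicks at 0.24, 0.45 and 0.66; let go, it springs back onto the last tooth passed. Wanted: 0.76 or more.
- pawl (a joint): Angle of the small red sprung pawl of the ratchet, rad. About 0 = dropped in behind a tooth or on the root; about 0.12 = lifted on the crest of a tooth.
- reel_centre (a point): Centre of the top face of the red ribbon reel on its turntable: 132 mm in diameter with white flanges, top 79 mm above the table, a dark nut of 24 mm diameter stands 14 mm higher in its middle.
- lamp_stand: Foot of the magnifier lamp: a heavy white disc 170 mm in diameter, 20 mm high, fixed; origin at the centre of its underside.
- lamp_post (a point): The upright axis of the lamp's swivel, over the middle of its foot, at the height of the boom's centre, 235 mm above the table.
- lamp (a joint): Angle of the lamp's boom about its post, rad, anticlockwise positive seen from above; turns between -1.7 and 1.0 and stays where it is left (a stiff joint of about 0.5 N m: 2.6 N at the knob). It turns level, so nothing changes height.
- lamp_grip (a point): Centre of the black grip knob that stands upright on the lamp's boom, 190 mm from the post axis: a cylinder 22 mm in diameter, its free part 42 mm high, from 242 to 284 mm above the table; this point is half-way up, 263 mm above the table. The boom below it is a level bar 18 mm wide and 14 mm high that runs from the post to the head.
- lens (a point): Centre of the magnifier's round head, 280 mm from the post axis, on the line from the post through the knob. The head is a white ring 136 mm across and 24 mm high, from 208 to 232 mm above the table, with a clear lens of 110 mm in it; this point is 220 mm above the table.
- deco_jar_mid (a point): Bystander: decorated cream jar with blue foot and lid and a dark red lid knob, 116 mm across, 209 mm tall; point half-way up.
- glue_mid (a point): Bystander: white glue bottle with red cap, 36 mm across, 125 mm tall, standing behind the unwinder; point half-way up.
- spare_reel_mid (a point): Bystander: green ribbon reel lying flat behind the unwinder, 100 mm across, 32 mm high; point half-way up.
- brush_grip (a point): Bystander: paint brush with orange handle, 200 mm long, lying in front of the unwinder; point on its handle.
- pine_cone_mid (a point): Bystander: small brown pine cone, 37 mm across and high, in front of the unwinder; point half-way up.
- berries: Bystander: sprig of red berries, 120 mm long, 16 mm high, lying on the table; origin at the middle of the sprig's underside.

How it is judged:
By the outcome, as a careful person would: the job done as asked, in the order asked, and still so for the second after the job is handed in, while the arm keeps its last pose, push and grip.
It also fails if it takes over 51 s, if anything falls off the work surface, if the arm or the gripper's body presses on something with over 40 N, if the wrist force passes 120 N, or if a joint passes its speed limit or range.

### The arm

A 6-joint arm with a two-finger parallel gripper is mounted at the origin on the work surface. World frame = base frame: x ahead of the robot, y to its left, z up, the work surface at z = 0. Lengths are in m, angles in degrees, forces in N, time in s.
With the tool pointing down it reaches from about 0.3 to 0.75 m from the base axis. Payload 8.5 kg.
Tool frame: the origin (TCP) lies at the very end of the fingers, on their centre line; the grasp point (between the pads) lies 19 mm behind it (env.grasp_offset is the distance from the TCP to the grasp point, in m); y points along the fingers, z is the direction in which the jaws open and shut, and the axes are right-handed (so a half turn about y gives the same grasp; the last joint's range is limited). The gripper opens to 85 mm and grips with 20 to 120 N. Pads are 22 mm wide; open, the fingers measure 114 mm over their backs; the gripper's body (76 mm by 85 mm) begins 54 mm behind the grasp point. The pads swing forward as they close: fully open they stand 13 mm farther back than shut.
Start: joints at [-76.221, 21.807, 74.336, -0, 83.858, -12.336], TCP at [0.242, -0.494, 0.231] pointing down, gripper open.
Joint ranges: [-178.18, 178.18], [-50.72, 133.34], [12.68, 142.11], [-81.47, 261.47], [9.98, 163.14], [-165.26, 165.26]. Speed limits (degrees/s): [136.94, 136.94, 180, 180, 180, 180].

### API

Orientations are given as a 3x3 rotation matrix whose columns are the frame's x, y, z axes.
In Python, from rig import env gives the robot as it stands. The module is installed in compiled form; this text tells all that it offers.
- The arm moves only by the shell command python3 -m pendant 'ROWS' [FORCE]. ROWS is JSON, a list of rows, each a list of 3 entries, a list of its own where there are three numbers: the shift along the world's x, y, z as a fraction of full scale, then the turn about the world's z as a fraction of full scale, then the opening, from 0 (shut) to 1 (fully open). A call has 1 to 12 rows; each row shifts and turns the commanded pose from where the row before left it; what a row does not reach is not made up. Full scale, the value 1, is 30 mm for a shift and 5 degrees for a turn. A row lasts 1/12 s, in which the tool goes at most 41.7 mm and 7.16 degrees, less where a joint would pass 70% of its speed; a pose out of reach is approached as far as the arm can. A call with a number of a shift or a turn outside -1 to 1 is refused whole. A call with a gripper value outside its range is refused whole. The fingers move at their own pace and stop on an object; FORCE is the grip in N (left out, the last holds). Time passes only in rows, so rows that do not move let the fingers close. It gives the time, the measured TCP pose, the force and the opening at its end, in the units of the state.
- env.observe(): the state, without advancing time (a new reading comes with each control period).
- env.get_image(name): name is "side" or "top" or "wrist"; returns (picture, depth): 480x640x3 uint8, red, green, blue; 480x640 float32, m along the optical axis (not along the pixel's ray), 0 where there is no reading.
- env.camera_model(name): a dict with "camera_matrix" (3x3 intrinsics, pixels), "dist_coeffs" ([k1, k2, p1, p2, k3] as OpenCV has them; the pictures are not rectified), "R" (3x3) and "t" (3): a world point X has camera coordinates R X + t; the wrist camera has in their place "tool_from_camera" (4x4, takes a point from camera to tool coordinates, whose origin is the TCP and whose axes are the tool frame's). Camera axes: x right, y down, z forward; pixel columns grow to the right and rows downward; lengths in m; the calibration is good to about 2 mm. A picture is of the moment at which its call begins: read the wrist's pose just before it. camera_model takes no time and is no camera call.
- env.close_job(): hands the job in, once; it reports no verdict.
The state is a dict: "time_s": time; "q": joint angles; "qvel": joint speeds; "joint_efforts": joint torques, N m; "position": TCP position; "tool_rot": TCP orientation; "ft_force": force on the tool from outside, world axes, zero at the start; "wrist_torque": the same for the moment, N m; "grip_width": finger opening in m.
Only numpy, scipy, OpenCV 4.12 (cv2) and the standard library are available. Lean on these libraries where they do the work, as an engineer would, in place of code of your own. Each camera call takes 0.05 s, during which the arm holds its last target.

## Working session

There is one attempt and no reset: what is moved stays moved. The work goes in short steps, Python scripts to look and compute and a shell command to move; the robot and the scene stay as the last step left them, time stands still between calls to the robot, and variables do not carry over. Pictures are saved under pics/ and viewed, and the job is handed in when it is done.

```bash
ls; mkdir -p pics; python3 - <<'E'
from rig import env
import cv2,numpy as np
s=env.observe();print(s['time_s'],s['position'],s['tool_rot'],s['grip_width'])
for n in('top','side','wrist'):
    p,d=env.get_image(n);cv2.imwrite(f'pics/{n}0.png',p[...,::-1]);np.savez(f'{n}0.npz',p=p,d=d)
    m=env.camera_model(n);print(n,m)
E
```

```text
pics
0.0 [ 0.24201011 -0.49356504  0.23069755] [[-8.97914449e-01 -3.52101570e-04  4.40169875e-01]
 [-4.40169901e-01  1.44123524e-03 -8.97913349e-01]
 [-3.18231636e-04 -9.99998899e-01 -1.44909046e-03]] 0.08537324284762648
top {'camera_matrix': array([[534.34152672,   0.        , 329.12728734],
       [  0.        , 534.34152672, 240.51376628],
       [  0.        ,   0.        ,   1.        ]]), 'dist_coeffs': array([-0.01065747,  0.        ,  0.        ,  0.        ,  0.        ]), 'R': array([[-0.02368002, -0.99969459,  0.00706937],
       [-0.98791276,  0.0223162 , -0.1533961 ],
       [ 0.15319149, -0.01061634, -0.98813949]]), 't': array([-0.05309868,  0.56991981,  1.64228876])}
side {'camera_matrix': array([[460.866397  ,   0.        , 315.09106692],
       [  0.        , 460.866397  , 239.73958614],
       [  0.        ,   0.        ,   1.        ]]), 'dist_coeffs': array([-0.05750227,  0.        ,  0.        ,  0.        ,  0.        ]), 'R': array([[-0.52023342, -0.85377957, -0.02043621],
       [-0.50675705,  0.32786673, -0.79730841],
       [ 0.68742598, -0.40443029, -0.60322604]]), 't': array([0.25499899, 0.44289629, 0.80718004])}
wrist {'camera_matrix': array([[390.71292382,   0.        , 321.04646578],
       [  0.        , 390.71292382, 233.93504161],
       [  0.        ,   0.        ,   1.        ]]), 'dist_coeffs': array([0.01025888, 0.        , 0.        , 0.        , 0.        ]), 'tool_from_camera': array([[ 5.58967314e-04,  9.60101978e-01,  2.79649566e-01,
        -7.08380816e-02],
       [-3.55037836e-04, -2.79649401e-01,  9.60102123e-01,
        -1.43933416e-01],
       [ 9.99999781e-01, -6.35951881e-04,  1.84557654e-04,
         2.74366644e-04],
       [ 0.00000000e+00,  0.00000000e+00,  0.00000000e+00,
         1.00000000e+00]])}
```

View pics/top0.png

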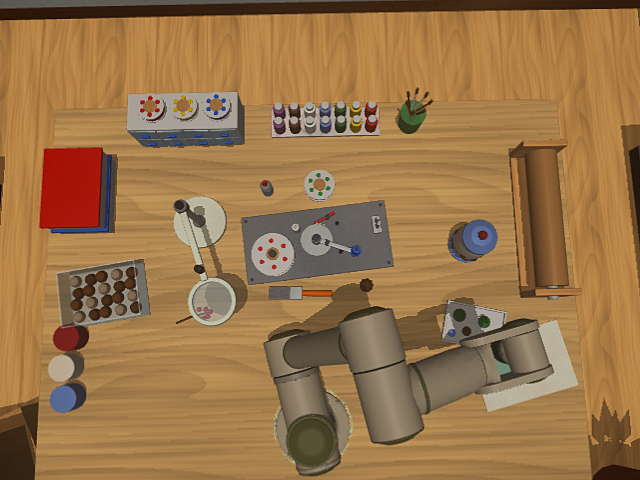

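View pics/side0.png

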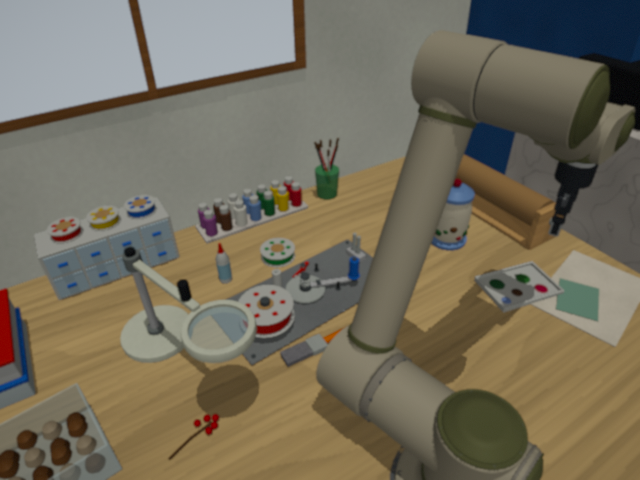

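The top view shows the lamp post top at about (181,206), knob (199,269), lens ring (212,302), reel (272,254), pivot (317,240) and blue roller (355,251). Next I'll measure these precisely.

```bash
cat > h.py <<'E'
import numpy as np,cv2
from rig import env
def ray(n,uv,pose=None):
    m=env.camera_model(n);K=m['camera_matrix'];D=m['dist_coeffs']
    u=cv2.undistortPoints(np.array([[uv]],float),K,D)[0,0];v=np.array([u[0],u[1],1.])
    if n=='wrist':
        T=m['tool_from_camera'];R=pose['tool_rot'];p=pose['position']
        return R@T[:3,3]+p, R@(T[:3,:3]@v)
    return -m['R'].T@m['t'], m['R'].T@v
def onz(n,uv,z,pose=None):
    o,d=ray(n,uv,pose);return o+d*(z-o[2])/d[2]
def tri(a,b):
    (o1,d1),(o2,d2)=a,b
    A=np.stack([d1,-d2],1);x=np.linalg.lstsq(A,o2-o1,rcond=None)[0]
    p,q=o1+d1*x[0],o2+d2*x[1];return (p+q)/2,np.linalg.norm(p-q)
def px(n,X):
    m=env.camera_model(n);return cv2.projectPoints(np.array([X],float),cv2.Rodrigues(m['R'])[0],m['t'],m['camera_matrix'],m['dist_coeffs'])[0][0,0]
E
python3 - <<'E'
import cv2
a=cv2.imread('pics/top0.png')[170:345,150:410];cv2.imwrite('pics/top0c.png',cv2.resize(a,None,fx=3,fy=3,interpolation=cv2.INTER_CUBIC))
a=cv2.imread('pics/side0.png')[220:380,110:380];cv2.imwrite('pics/side0c.png',cv2.resize(a,None,fx=2.9,fy=2.9,interpolation=cv2.INTER_CUBIC))
E
```

```text
(no output)
```

View pics/top0c.png

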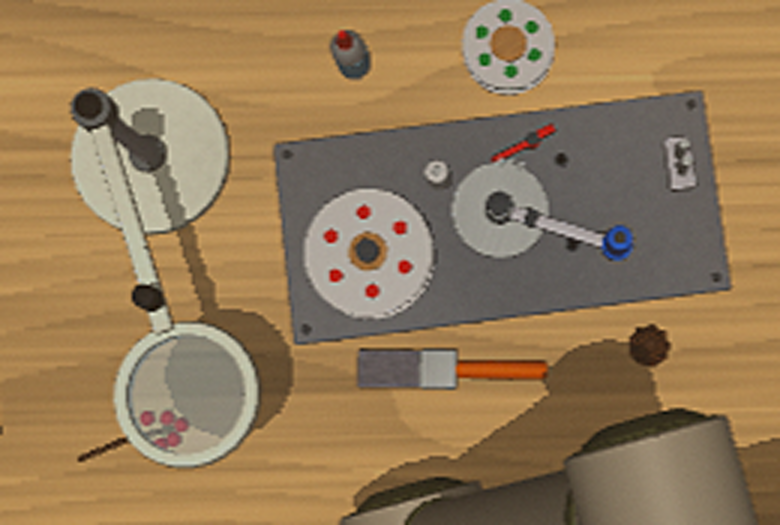

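View pics/side0c.png

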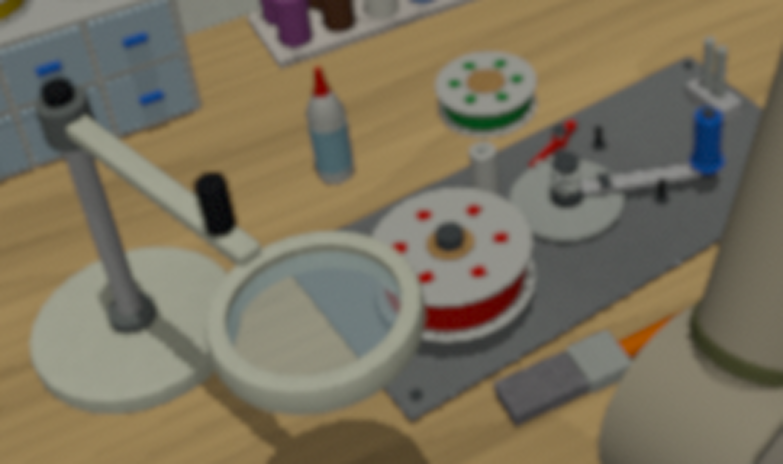

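```bash
python3 - <<'E'
from h import *
p=np.load('top0.npz')['p'];f=lambda c:(150+c[0]/3,170+c[1]/3)
hsv=cv2.cvtColor(p,cv2.COLOR_RGB2HSV)
white=((hsv[...,1]<60)&(hsv[...,2]>140)).astype(np.uint8)
for nm,(cx,cy),r,z in(('lens',f((186,394)),28,.232),('reel',f((368,254)),25,.079),('foot',f((150,156)),30,.02)):
    m=np.zeros_like(white);cv2.circle(m,(int(cx),int(cy)),r,1,-1)
    mm=cv2.morphologyEx(white*m,cv2.MORPH_CLOSE,np.ones((3,3)))
    cs=max(cv2.findContours(mm,cv2.RETR_EXTERNAL,2)[0],key=cv2.contourArea)
    h=cv2.convexHull(cs)
    P=np.array([onz('top',q[0].astype(float),z)[:2] for q in h])
    (c,rad)=cv2.minEnclosingCircle((P*1000).astype(np.float32))
    e=cv2.fitEllipse((P*1000).astype(np.float32))
    print(nm,c,2*rad,e)
for nm,c,z in(('knobtop',(148,296),.284),('posttop',(93,107),.25),('pivot',(499,206),.066),('rollertop',(620,237),.094),('nut',(369,250),.093),('guide roller',(436,172),.088),('exit',(681,160),.06),('c1',(275,145),.012),('c2',(702,91),.012),('c3',(730,289),.012),('c4',(295,343),.012)):
    print(nm,onz('top',f(c),z).round(4))
s=lambda c:(110+c[0]/2.9,220+c[1]/2.9)
for nm,a,b in(('knobtop',(150,292),(211,181)),('nut',(369,250),(449,233)),('posttop',(93,107),(58,92)),('rollertop',(620,237),(709,115)),('pivot',(499,206),(565,160))):
    print(nm,tri(ray('top',f(a)),ray('side',s(b))))
E
```

```text
lens (384.6058349609375, 264.1815490722656) 142.02894592285156 ((381.8077697753906, 264.2396240234375), (127.24308776855469, 140.54867553710938), 113.82535552978516)
reel (525.506103515625, 108.506103515625) 135.67037963867188 ((525.0830078125, 108.81639862060547), (129.60606384277344, 135.308837890625), 125.43603515625)
foot (647.1409912109375, 344.3140869140625) 164.3915252685547 ((653.7613525390625, 332.16204833984375), (122.34197998046875, 161.65731811523438), 117.34381103515625)
knobtop [0.463  0.2855 0.284 ]
posttop [0.6444 0.347  0.25  ]
pivot [ 0.5719 -0.0263  0.066 ]
rollertop [ 0.5327 -0.1492  0.094 ]
nut [0.5253 0.1064 0.093 ]
guide roller [0.6052 0.0374 0.088 ]
exit [ 0.6173 -0.2179  0.06  ]
c1 [0.6525 0.2145 0.012 ]
c2 [ 0.7019 -0.2485  0.012 ]
c3 [ 0.4854 -0.2698  0.012 ]
c4 [0.4386 0.1931 0.012 ]
knobtop (array([0.46846687, 0.288412  , 0.2774172 ]), np.float64(0.006489858844336146))
nut (array([0.52737333, 0.10925124, 0.08776901]), np.float64(0.005484060999038748))
posttop (array([0.64377166, 0.34842801, 0.25789138]), np.float64(0.0071460746771504925))
rollertop (array([ 0.53388518, -0.14843255,  0.09102507]), np.float64(0.0025407840362719624))
pivot (array([ 0.57288604, -0.02434158,  0.06827303]), np.float64(0.004836047944132315))
```

```bash
python3 -m pendant '[[[0,0,1],0,1],[[0.1,0.3,1],0,1],[[0.4,0.9,0.9],0,1],[[0.44,0.95,0.6],0,1],[[0.44,0.95,0.2],0,1],[[0.44,0.95,0],0,1],[[0.44,0.95,0],0,1],[[0.44,0.95,0],0,1],[[0.44,0.95,0],0,1],[[0.44,0.95,0],0,1],[[0.44,0.95,0],0,1],[[0.44,0.95,0],0,1]]'
python3 - <<'E'
from h import *
f=lambda c:(150+c[0]/3,170+c[1]/3)
print('foot',onz('top',f((151,156)),.02))
p=np.load('top0.npz')['p'];hsv=cv2.cvtColor(p,cv2.COLOR_RGB2HSV)
white=((hsv[...,1]<60)&(hsv[...,2]>120)).astype(np.uint8)
# lens head outer circle: project candidate
for X in((.382,.264,.22),(.379,.26,.22)):print(px('top',X))
E
```

```text
time_s: 1.15
position: [0.3761, -0.1998, 0.3422]
tool_rot: [[-0.898, -0.0, 0.44], [-0.44, 0.0, -0.898], [0.0, -1.0, -0.0]]
ft_force: [1.3, -1.0, -0.5]
grip_width: 0.0851
foot [0.64186834 0.34610819 0.02      ]
[212.09022959 299.90768423]
[213.52458365 300.96188835]
```

```bash
python3 -m pendant '[[[0.2,0.95,0],0,1],[[0.2,0.95,0],0,1],[[0.2,0.95,0],0,1],[[0.2,0.95,0],0,1],[[0.2,0.95,0],0,1],[[0.2,0.95,0],0,1],[[0.2,0.95,0],0,1],[[0.2,0.95,0],0,1],[[0.15,0.95,0],0,1],[[0.15,0.95,0],0,1],[[0.15,0.95,0],0,1],[[0.15,0.95,0],0,1]]' && python3 -m pendant '[[[0.15,0.95,0.1],-0.4,1],[[0.15,0.95,0],-0.4,1],[[0.1,0.9,0],-0.4,1],[[0.1,0.9,0],-0.3,1],[[0.1,0.6,0],0,1],[[0,0,0],0,1],[[0,0,0],0,1]]'
cat > look.py <<'E'
import sys
from h import *
n,t=sys.argv[1:3]
s=env.observe();p,d=env.get_image(n);cv2.imwrite(f'pics/{t}.png',p[...,::-1]);np.savez(t+'.npz',p=p,d=d,position=s['position'],tool_rot=s['tool_rot'])
print(s['time_s'],s['position'],s['ft_force'],s['grip_width'])
E
python3 look.py wrist w1
```

```text
time_s: 2.15
position: [0.4417, 0.1422, 0.3422]
tool_rot: [[-0.898, -0.0, 0.44], [-0.44, -0.0, -0.898], [0.0, -1.0, -0.0]]
ft_force: [0.1, -0.3, -0.2]
grip_width: 0.0854
time_s: 2.73
position: [0.4597, 0.27, 0.3448]
tool_rot: [[-0.947, -0.001, 0.321], [-0.321, -0.001, -0.947], [0.001, -1.0, 0.0]]
ft_force: [-0.2, -0.6, 0.2]
grip_width: 0.0852
2.7333 [0.45973402 0.27003522 0.34476073] [-0.22436312 -0.57896543  0.16348409] 0.08524358534348761
```

View pics/w1.png

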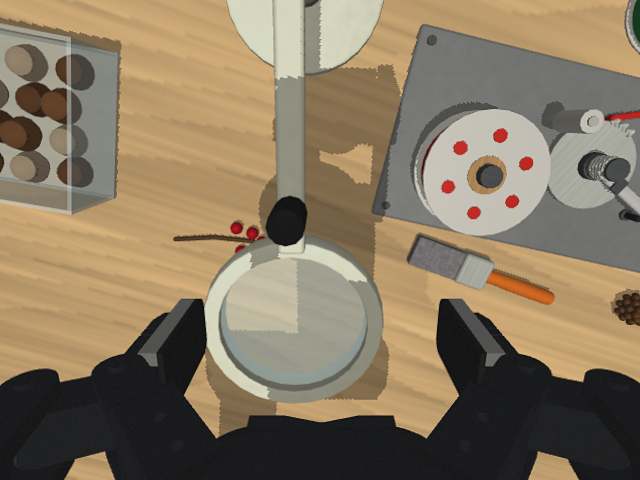

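The wrist view shows the knob (top face about (291,210)), the boom, the lens ring (centre about (295,318)), the reel with its nut (489,175), and the pivot (614,170).

```bash
python3 - <<'E'
from h import *
w=np.load('w1.npz')
p=w['p'];hsv=cv2.cvtColor(p,cv2.COLOR_RGB2HSV)
for nm,uv,z in(('knob',(291,211),.284),('knobbase',(284,240),.242),('nut',(490,174),.093),('pivot',(615,167),.066),('reelflange',(484,170),.079)):
    print(nm,onz('wrist',uv,z,w).round(4))
g=cv2.cvtColor(p,cv2.COLOR_RGB2GRAY)
# reel top: red dots centroid
hs=((hsv[...,0]<6)|(hsv[...,0]>174))&(hsv[...,1]>150)&(hsv[...,2]>110)
hs[:, :435]=0;hs[:,540:]=0;hs[:115]=0;hs[230:]=0
n,l,st,c=cv2.connectedComponentsWithStats(hs.astype(np.uint8))
P=[]
for i in range(1,n):
    if st[i,4]>60:
        P.append(onz('wrist',c[i],.079,w));print(c[i],st[i,4],P[-1].round(4))
print(np.mean(P,0))
# lens ring outer hull
wh=((hsv[...,1]<70)&(hsv[...,2]>110)).astype(np.uint8)
for t,b in ((( 204,235),(384,404)),):
    pts=[]
    for th in np.arange(0,360,10):
        pass
# top face ring: eyeballed extremes
for q in((205,318),(383,318),(294,402)): print(q,onz('wrist',q,.22,w).round(4))
E
python3 - <<'E'
import cv2
a=cv2.imread('pics/w1.png')[180:410,190:400];cv2.imwrite('pics/w1c.png',cv2.resize(a,None,fx=2.6,fy=2.6,interpolation=cv2.INTER_CUBIC))
E
```

```text
knob [0.4774 0.2927 0.284 ]
knobbase [0.447  0.2912 0.242 ]
nut [0.5317 0.1141 0.093 ]
pivot [ 0.581  -0.0207  0.066 ]
reelflange [0.5336 0.1155 0.079 ]
[500.05405405 135.41891892] 148 [0.5705 0.1152 0.079 ]
[460.03571429 147.70714286] 140 [0.5465 0.1485 0.079 ]
[525.90510949 163.10948905] 137 [0.5538 0.0776 0.079 ]
[447.67213115 186.56557377] 122 [0.5057 0.1442 0.079 ]
[511.7734375 201.2265625] 128 [0.513  0.0733 0.079 ]
[473.37606838 212.4017094 ] 117 [0.4888 0.1068 0.079 ]
[0.52972069 0.11094435 0.079     ]
(205, 318) [0.3611 0.3298 0.22  ]
(383, 318) [0.4045 0.201  0.22  ]
(294, 402) [0.31   0.2424 0.22  ]
```

View pics/w1c.png

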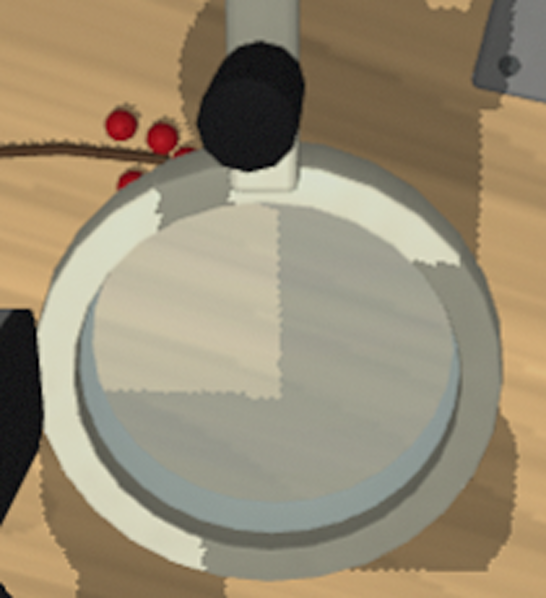

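```bash
python3 - <<'E'
from h import *
w=np.load('w1.npz')
c=lambda q:(190+q[0]/2.6,180+q[1]/2.6)
print('knob',onz('wrist',c((249,122)),.284,w).round(4))
# ring outer lower edges: top outer edge
for q in((38,345),(500,360),(275,580)): print(q,onz('wrist',c(q),.222,w).round(4))
# top face outer edge points (z .232) lower half: fit circle
Q=[(40,360),(60,440),(110,510),(200,565),(270,578),(350,565),(430,515),(480,440),(499,370)]
P=np.array([onz('wrist',c(q),.232 ,w)[:2] for q in Q])
A=np.c_[2*P,np.ones(len(P))];x=np.linalg.lstsq(A,(P**2).sum(1),rcond=None)[0];print('lens',x[:2],2*np.sqrt(x[2]+x[:2]@x[:2]))
E
```

```text
knob [0.4681 0.2927 0.284 ]
(38, 345) [0.3666 0.3308 0.222 ]
(500, 360) [0.4049 0.2021 0.222 ]
(275, 580) [0.3111 0.2411 0.222 ]
lens [0.38128999 0.26433451] 0.12781329322093085
```

```bash
python3 -m pendant '[[[0.25,0.65,0],0,1],[[0,0,-0.6],0,1],[[0,0,-0.6],0,1],[[0,0,-0.6],0,1],[[0,0,-0.6],0,1],[[0,0,-0.6],0,1],[[0,0,0],0,1],[[0,0,0],0,1]]' && python3 look.py wrist w2
```

```text
time_s: 3.45
position: [0.4674, 0.2882, 0.2555]
tool_rot: [[-0.948, -0.001, 0.318], [-0.318, -0.0, -0.948], [0.001, -1.0, 0.0]]
ft_force: [0.1, -0.2, 0.5]
grip_width: 0.0854
3.45 [0.4673793  0.28819944 0.255487  ] [ 0.14688404 -0.18388765  0.45571767] 0.08537196396854893
```

View pics/w2.png

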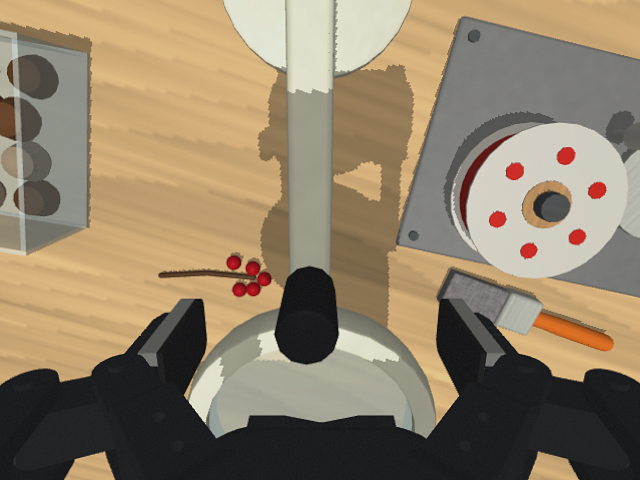

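```bash
python3 - <<'E'
from h import *
w=np.load('w2.npz')
print('knob',onz('wrist',(307,336),.284,w).round(4))
hs=cv2.cvtColor(w['p'],cv2.COLOR_RGB2HSV)
hs=((hs[...,0]<6)|(hs[...,0]>174))&(hs[...,1]>150)&(hs[...,2]>110)
hs[:, :480]=0;hs[:130]=0
n,l,st,c=cv2.connectedComponentsWithStats(hs.astype(np.uint8))
P=[onz('wrist',c[i],.079,w) for i in range(1,n) if st[i,4]>60];print(len(P),np.mean(P,0))
E
```

```text
knob [0.4678 0.293  0.284 ]
6 [0.52977595 0.11065605 0.079     ]
```

```bash
python3 -m pendant '[[[0,0.15,-0.1],0,1],[[0,0,0],0,0.5],[[0,0,0],0,0.1],[[0,0,0],0,0.1],[[0,0,0],0,0.1],[[0,0,0],0,0.1],[[0,0,0],0,0.1],[[0,0,0],0,0.1]]' 30
```

```text
time_s: 4.17
position: [0.4674, 0.2936, 0.2525]
tool_rot: [[-0.948, 0.0, 0.319], [-0.319, 0.0, -0.948], [-0.0, -1.0, 0.0]]
ft_force: [0.6, 0.0, 3.0]
grip_width: 0.0211
```

```bash
python3 -m pendant '[[[0.11,-0.31,0],0.6,0],[[0.13,-0.305,0],0.6,0],[[0.146,-0.3,0],0.6,0],[[0.16,-0.29,0],0.6,0],[[0,0,0],0,0]]'
```

```text
time_s: 4.58
position: [0.4843, 0.2563, 0.2526]
tool_rot: [[-0.86, 0.0, 0.51], [-0.51, -0.001, -0.86], [0.0, -1.0, 0.001]]
ft_force: [-0.3, -3.6, 2.4]
grip_width: 0.0212
```

```bash
python3 -m pendant '[[[0.176,-0.282,0],0.6,0],[[0.19,-0.272,0],0.6,0],[[0.204,-0.262,0],0.6,0],[[0.218,-0.251,0],0.6,0],[[0.231,-0.239,0],0.6,0],[[0.243,-0.226,0],0.6,0],[[0.254,-0.213,0],0.6,0],[[0.265,-0.2,0],0.6,0],[[0.275,-0.186,0],0.6,0],[[0.285,-0.171,0],0.6,0],[[0,0,0],0,0],[[0,0,0],0,0]]' && python3 look.py wrist w3 && python3 look.py top t3
```

```text
time_s: 5.58
position: [0.5542, 0.1873, 0.2526]
tool_rot: [[-0.493, -0.0, 0.87], [-0.87, -0.003, -0.493], [0.002, -1.0, 0.001]]
ft_force: [-2.6, -6.2, 3.0]
grip_width: 0.021
5.5833 [0.55415368 0.18730977 0.25257795] [-2.57031907 -6.17319322  3.04341848] 0.021037958274710694
5.6333 [0.55399467 0.1874257  0.25258054] [-3.10172251 -7.63802434  3.60465848] 0.02090355700062095
```

View pics/w3.png

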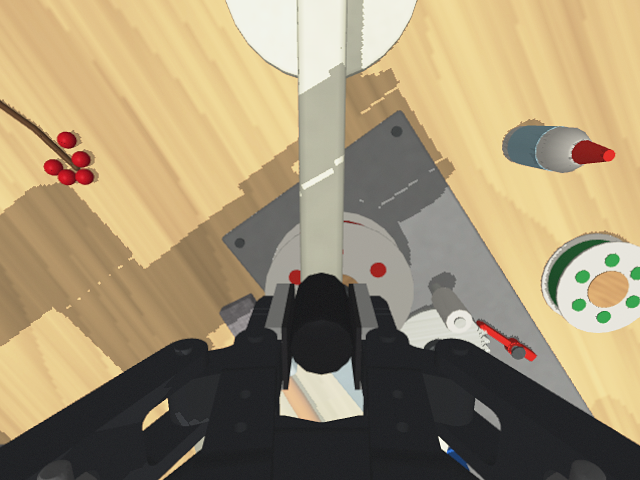

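View pics/t3.png

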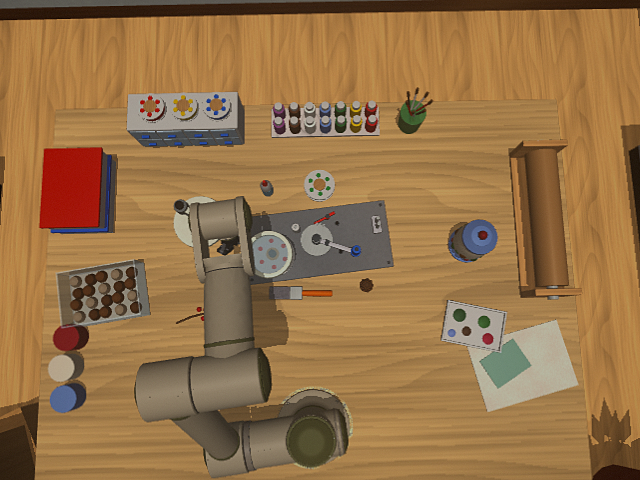

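```bash
python3 - <<'E'
from h import *
p=np.load('top0.npz')['p'];hsv=cv2.cvtColor(p,cv2.COLOR_RGB2HSV)
hs=((hsv[...,0]<8)|(hsv[...,0]>172))&(hsv[...,1]>110)&(hsv[...,2]>90)
hs[:, :250]=0;hs[:,295:]=0;hs[:230]=0;hs[275:]=0
n,l,st,c=cv2.connectedComponentsWithStats(hs.astype(np.uint8))
P=[onz('top',c[i],.079) for i in range(1,n) if st[i,4]>6];print(len(P),np.mean(P,0))
print(px('top',(.5098,.109,.232)))
a=cv2.imread('pics/t3.png')[180:310,160:340];cv2.imwrite('pics/t3c.png',cv2.resize(a,None,fx=4.4,fy=4.4,interpolation=cv2.INTER_CUBIC))
E
```

```text
6 [0.52717524 0.1105734  0.079     ]
[267.27488603 252.39192265]
```

View pics/t3c.png

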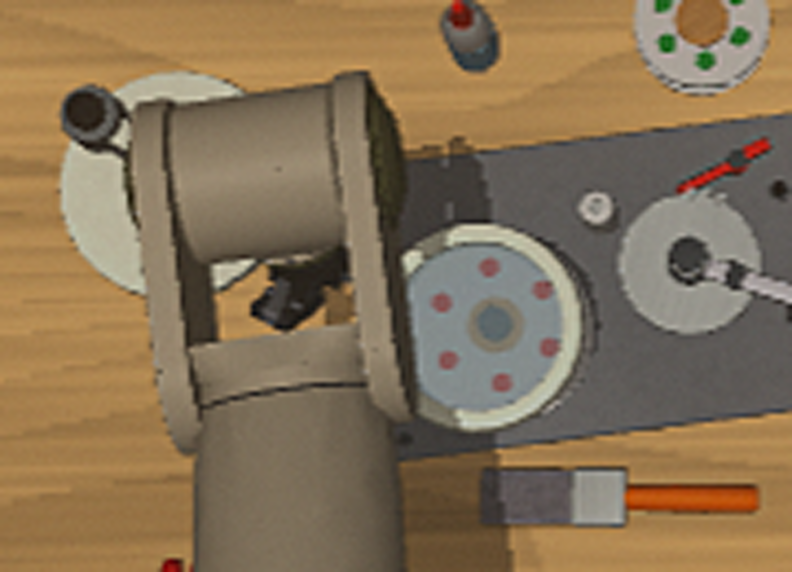

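```bash
python3 - <<'E'
from h import *
c=lambda q:(160+q[0]/4.4-.39,180+q[1]/4.4-.39)
Q=[(455,230),(485,224),(515,230),(545,248),(568,275),(581,305),(583,335),(573,370),(553,402),(520,423),(490,431),(455,430)]
P=np.array([onz('top',c(q),.232)[:2] for q in Q])
for R in(None,.068):
    from scipy.optimize import least_squares
    f=lambda x:np.hypot(*(P-x[:2]).T)-(R or x[2])
    print(least_squares(f,[.51,.11,.068]).x, np.std(f(least_squares(f,[.51,.11,.068]).x)))
E
```

```text
[0.50475571 0.10571581 0.06605189] 0.0005324403101035052
[0.50471702 0.10801157 0.068     ] 0.0011203099337326848
```

```bash
python3 -m pendant '[[[0.17,-0.09,0],0.35,0],[[0.17,-0.09,0],0.35,0],[[0,0,0],0,0],[[0,0,0],0,0]]' && python3 look.py top t4; python3 -c "
import cv2
a=cv2.imread('pics/t4.png')[180:310,160:340];cv2.imwrite('pics/t4c.png',cv2.resize(a,None,fx=4.4,fy=4.4,interpolation=cv2.INTER_CUBIC))"
```

```text
time_s: 6.02
position: [0.5642, 0.182, 0.2526]
tool_rot: [[-0.439, -0.0, 0.899], [-0.899, -0.003, -0.439], [0.002, -1.0, 0.001]]
ft_force: [-1.1, -7.5, 4.1]
grip_width: 0.021
6.0167 [0.56419794 0.18201636 0.25258589] [-1.06174629 -7.49831129  4.07718452] 0.021024739244839687
```

View pics/t4c.png

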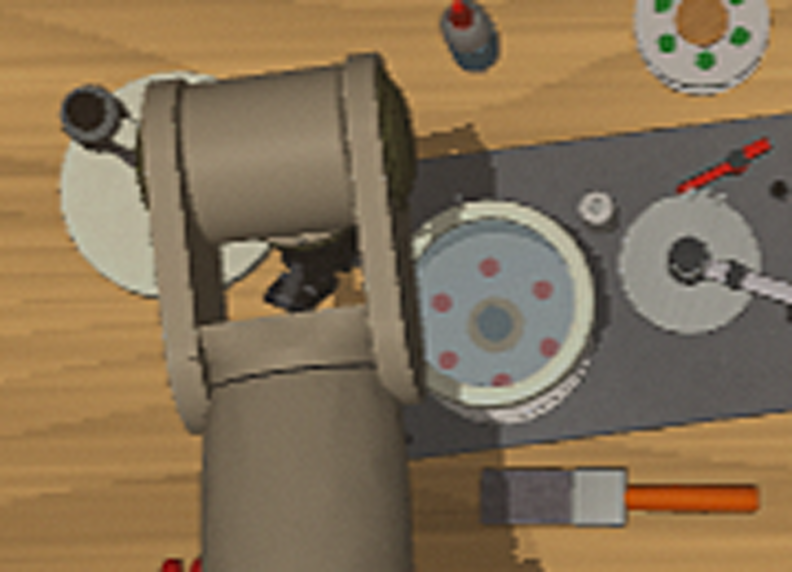

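```bash
python3 -m pendant '[[[0,0,0],0,0.3],[[0,0,0],0,0.6],[[0,0,0],0,0.8],[[0,0,0],0,0.8],[[0,0,0.4],0,0.8],[[0,0,0.8],0,0.8],[[0,0,0.8],0,0.8],[[0,0,0.8],0,0.8],[[0,0,0.2],0,0.8]]' && python3 -m pendant '[[[0,-0.5,0],0,0.8],[[-0.05,-0.9,0],0.3,0.8],[[-0.1,-0.9,0],0.3,0.8],[[-0.1,-0.9,0],0.3,0.8],[[-0.1,-0.9,0],0.3,0.8],[[-0.1,-0.9,0],0.2,0.8],[[-0.1,-0.9,0],0,0.8],[[-0.1,-0.9,-0.2],0,0.8],[[-0.1,-0.9,-0.4],0,0.8],[[-0.1,-0.9,-0.5],0,0.8],[[0,0,-0.5],0,0.8],[[0,0,0],0,0.8]]' && python3 look.py top t5 && python3 look.py wrist w5;  python3 -c "
import cv2
a=cv2.imread('pics/t5.png')[180:310,160:340];cv2.imwrite('pics/t5c.png',cv2.resize(a,None,fx=4.4,fy=4.4,interpolation=cv2.INTER_CUBIC))"
```

```text
time_s: 6.82
position: [0.5648, 0.1834, 0.3462]
tool_rot: [[-0.437, 0.006, 0.9], [-0.9, 0.001, -0.437], [-0.004, -1.0, 0.005]]
ft_force: [-1.0, -0.6, 0.5]
grip_width: 0.0685
time_s: 7.82
position: [0.5376, -0.0757, 0.2908]
tool_rot: [[-0.326, -0.006, 0.945], [-0.945, 0.002, -0.326], [-0.0, -1.0, -0.006]]
ft_force: [-0.1, 0.3, -0.1]
grip_width: 0.0684
7.8167 [ 0.53756002 -0.07572585  0.29079283] [-0.10311868  0.33249994 -0.08079644] 0.06837464235793186
7.8667 [ 0.5381183  -0.07498743  0.29274653] [0.19023362 0.50344893 2.00919439] 0.06838965058607012
```

View pics/t5c.png

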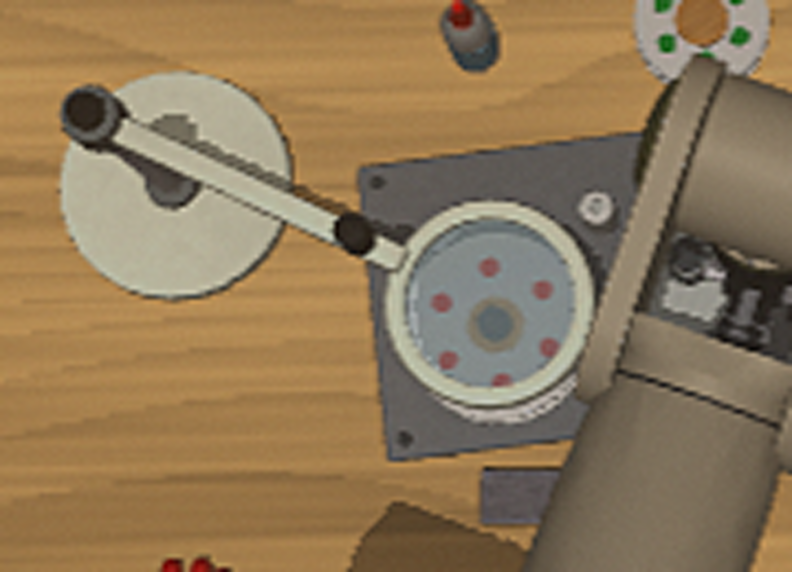

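View pics/w5.png

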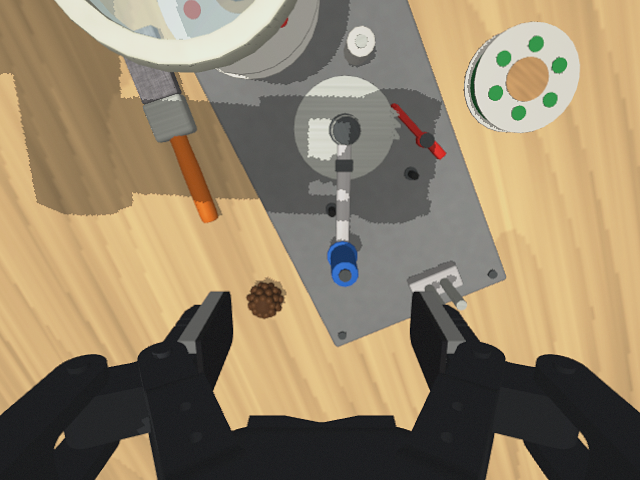

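```bash
python3 - <<'E'
from h import *
from scipy.optimize import least_squares
c=lambda q:(160+q[0]/4.4-.39,180+q[1]/4.4-.39)
Q=[(386,305),(595,303),(490,201),(490,408),(416,378),(566,378),(566,230),(416,230)]
P=np.array([onz('top',c(q),.226)[:2] for q in Q])
f=lambda x:np.hypot(*(P-x[:2]).T)-x[2]
r=least_squares(f,[.51,.11,.068]);print(r.x,f(r.x))
Q=[(410,310),(573,305),(490,220),(490,388)]
P=np.array([onz('top',c(q),.232)[:2] for q in Q]);r=least_squares(f,[.51,.11,.055]);print('inner',r.x)
w=np.load('w5.npz')
print('roller',onz('wrist',(345,274),.094,w),onz('wrist',(345,130),.066,w))
for z in(.094,): print(onz('top',(150+620/3,170+237/3),.094))
E
```

```text
[0.52110048 0.0987209  0.06699662] [-0.00030001 -0.00061479 -0.00057711 -0.00025233 -0.00031154  0.00095499
  0.0001352   0.0009656 ]
inner [0.52030286 0.09770924 0.05278523]
roller [ 0.53655332 -0.14672491  0.094     ] [ 0.57826419 -0.02327183  0.066     ]
[ 0.53267972 -0.14923812  0.094     ]
```

```bash
python3 -m pendant '[[[0,-0.8,0],0,0.8],[[0,-0.8,-0.5],0,0.8],[[-0.05,-0.8,-1],0,0.8],[[0,0,-1],0,0.8],[[0,0,-1],0,0.8],[[0,0,-0.8],0,0.8],[[0,0,0],0,0.8],[[0,0,0],0,0.8]]' && python3 look.py wrist w6
```

```text
time_s: 8.58
position: [0.5377, -0.1464, 0.166]
tool_rot: [[-0.323, -0.0, 0.947], [-0.947, 0.0, -0.323], [-0.0, -1.0, -0.0]]
ft_force: [0.8, -0.5, 0.7]
grip_width: 0.0685
8.5833 [ 0.53769964 -0.14635189  0.16600884] [ 0.80428522 -0.45191986  0.72697492] 0.06853364142437862
```

View pics/w6.png

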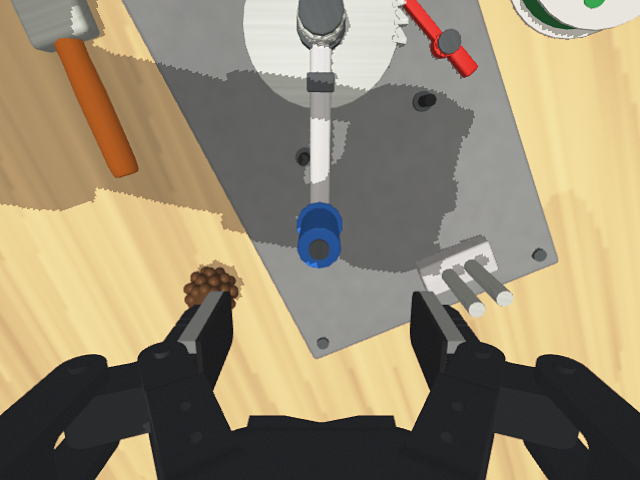

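```bash
python3 - <<'E'
from h import *
w=np.load('w6.npz')
print('roller',onz('wrist',(319,249),.094,w),'cone',onz('wrist',(211,290),.03,w),'pivot',onz('wrist',(321,14),.066,w),'guide',onz('wrist',(490,302),.088,w))
E
```

```text
roller [ 0.536207   -0.14730955  0.094     ] cone [ 0.43852081 -0.17200611  0.03      ] pivot [ 0.57886819 -0.02597138  0.066     ] guide [ 0.62487762 -0.21634516  0.088     ]
```

```bash
python3 -m pendant '[[[-0.05,-0.03,-0.6],0,0.8],[[0,0,-0.8],0,0.8],[[0,0,-0.8],0,0.8],[[0,0,-0.8],0,0.8],[[0,0,-0.7],0,0.8],[[0,0,0],0,0.8],[[0,0,0],0,0.4],[[0,0,0],0,0],[[0,0,0],0,0],[[0,0,0],0,0],[[0,0,0],0,0],[[0,0,0],0,0]]' 50 && python3 look.py wrist w7
```

```text
time_s: 9.63
position: [0.5359, -0.148, 0.0562]
tool_rot: [[-0.324, 0.001, 0.946], [-0.946, -0.001, -0.324], [0.0, -1.0, 0.002]]
ft_force: [-3.4, 0.5, 9.3]
grip_width: 0.0249
9.6333 [ 0.53592335 -0.14800303  0.05621778] [-3.41264825  0.51437798  9.33347687] 0.024920243561214868
```

View pics/w7.png

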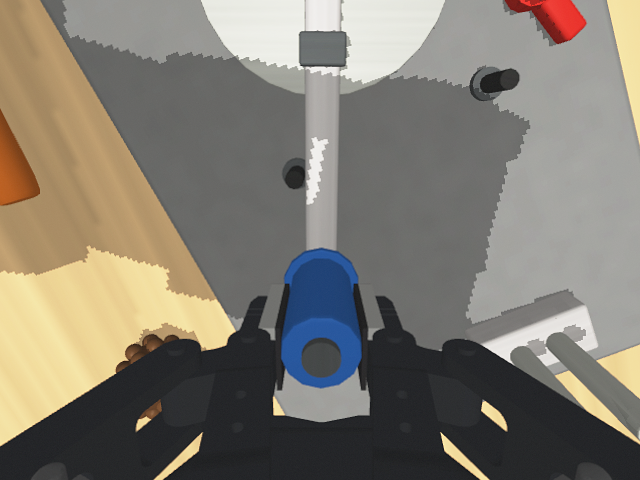

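```bash
python3 -m pendant '[[[0.216,-0.07,0],0.6,0],[[0.22,-0.058,0],0.6,0],[[0.222,-0.046,0],0.6,0],[[0.224,-0.035,0],0.6,0],[[0.226,-0.023,0],0.6,0],[[0,0,0],0,0]]' && python3 -m pendant '[[[0.227,-0.011,0],0.6,0],[[0.227,0,0],0.6,0],[[0.227,0.013,0],0.6,0],[[0.226,0.025,0],0.6,0],[[0.224,0.036,0],0.6,0],[[0,0,0],0,0]]' && python3 look.py wrist w8
```

```text
time_s: 10.18
position: [0.5696, -0.155, 0.0562]
tool_rot: [[-0.065, 0.001, 0.998], [-0.998, -0.001, -0.065], [0.001, -1.0, 0.001]]
ft_force: [-6.9, 0.9, 9.9]
grip_width: 0.0249
time_s: 10.68
position: [0.6032, -0.1532, 0.0562]
tool_rot: [[0.196, 0.0, 0.981], [-0.981, -0.001, 0.196], [0.001, -1.0, -0.0]]
ft_force: [-7.3, -0.9, 8.8]
grip_width: 0.025
10.6833 [ 0.60315735 -0.15315607  0.05619438] [-7.27186851 -0.88770298  8.78936891] 0.02496585806401397
```

View pics/w8.png

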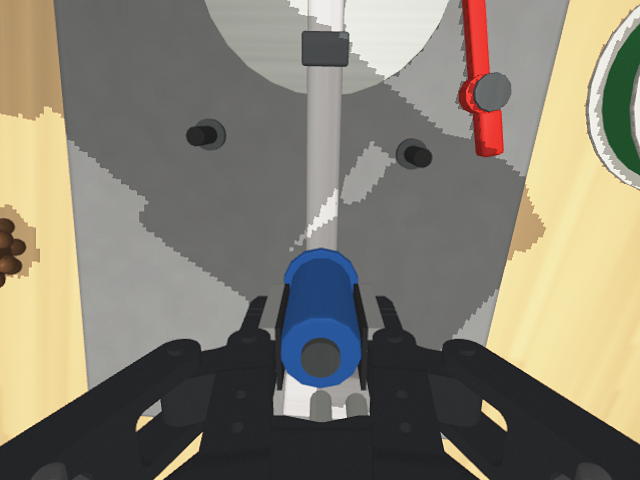

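```bash
python3 -m pendant '[[[0.222,0.048,0],0.6,0],[[0.219,0.06,0],0.6,0],[[0.216,0.071,0],0.6,0],[[0.212,0.082,0],0.6,0],[[0.207,0.093,0],0.6,0],[[0.14,0.07,0],0.4,0],[[0,0,0],0,0],[[0,0,0],0,0],[[0,0,0],0,0]]' && python3 look.py wrist w9 && python3 look.py top t9;  python3 -c "
import cv2
a=cv2.imread('pics/t9.png')[180:310,160:410];cv2.imwrite('pics/t9c.png',cv2.resize(a,None,fx=3.2,fy=3.2,interpolation=cv2.INTER_CUBIC))"
```

```text
time_s: 11.48
position: [0.6387, -0.1412, 0.0563]
tool_rot: [[0.471, -0.001, 0.882], [-0.882, -0.002, 0.471], [0.002, -1.0, -0.002]]
ft_force: [-7.8, -3.0, 7.2]
grip_width: 0.0248
11.4833 [ 0.63873404 -0.14120378  0.05629947] [-7.84436309 -2.99680566  7.23099519] 0.024848360764406274
11.5333 [ 0.63869765 -0.14122209  0.0562844 ] [-8.00644265 -4.50913898  8.18866792] 0.024638146503598905
```

View pics/w9.png

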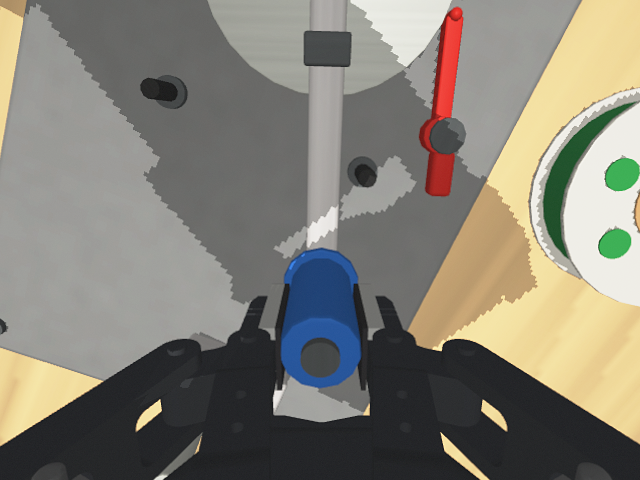

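View pics/t9c.png

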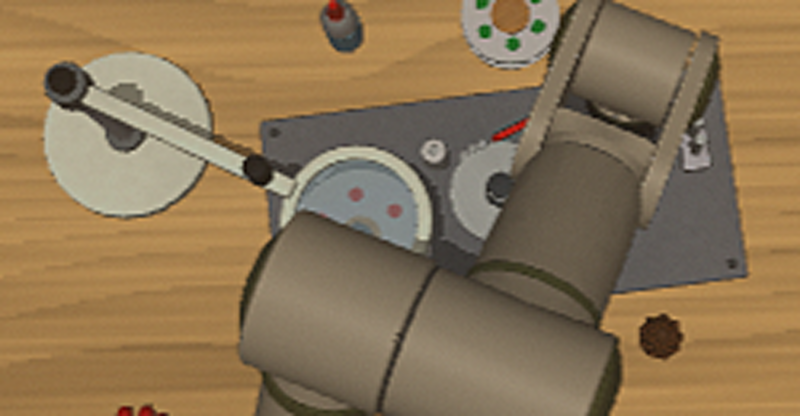

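```bash
python3 -m pendant '[[[0.04,0.02,0],0.1,0],[[0,0,0],0,0],[[0,0,0],0,0],[[0,0,0],0,0],[[0,0,0],0,0],[[0,0,0],0,0],[[0,0,0],0,0],[[0,0,0],0,0],[[0,0,0],0,0],[[0,0,0],0,0],[[0,0,0],0,0],[[0,0,0],0,0]]' && python3 look.py side s10
```

```text
time_s: 12.58
position: [0.6398, -0.1406, 0.0563]
tool_rot: [[0.479, -0.001, 0.878], [-0.878, -0.002, 0.479], [0.001, -1.0, -0.002]]
ft_force: [-8.2, -3.1, 7.8]
grip_width: 0.0248
12.5833 [ 0.63981838 -0.14064789  0.05628436] [-8.20060583 -3.1123599   7.78341099] 0.024841296764099054
```

View pics/s10.png

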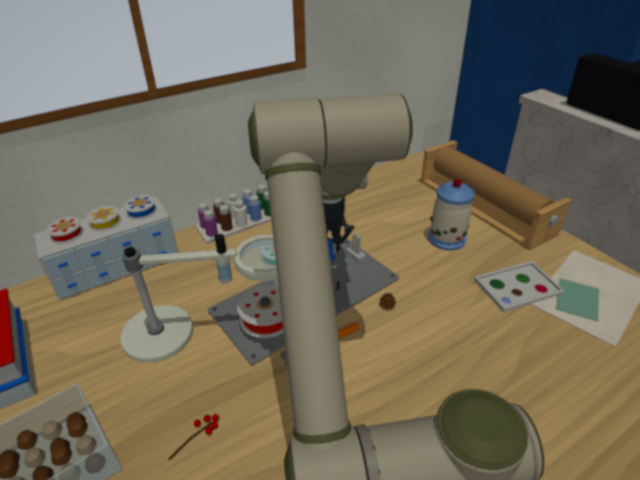

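The side view shows the lamp head above the reel at about (262,255), the gripper holding the roller at about (330,245), and the bystanders where they were. The readings are steady, so I'm handing in.

```bash
python3 -c "
from rig import env
print(env.close_job()); s=env.observe(); print(s['time_s'],s['position'],s['ft_force'],s['grip_width'])"
```

```text
the job is handed in; nothing more can be done
None
the job is handed in; nothing more can be done
```

The unwinder is ready to thread, and I handed the job in at about 12.6 s of the 51 s allowed. The lamp is over the reel, and the gripper is still holding the tension arm back past the third click.

- **Lamp:** I swung it about 45° by its knob, let go and backed off. The angle is the best it can reach, with no sideways error I could measure. The lens centre measured (0.521, 0.099) m and the reel centre (0.527, 0.111) m, so the lens sits about 13 mm beyond the reel centre along the boom. Turning the lamp cannot remove this, because the reel measured 263–270 mm from the post and the lens is 280 mm from it by the given size. The lamp looked unmoved in the later top view.
- **Tension arm:** I gripped the blue roller at 50 N and carried it round its arc, following the pivot. Tool travel puts the arm at about 0.82 rad, above the 0.76 wanted and short of the 0.88 stop. In the last wrist view the bar lagged the tool by about 1°, so it could be nearer 0.80–0.81 rad. The spring pushed back with about 8.8 N, and position and grip stayed steady for the second before I handed in.
- **Other things:** The bystanders looked undisturbed in the last pictures. The wrist force read about 12 N at most at the readings I took, and I did not watch it in between.
- **Disagreement:** The wrist and top cameras differed by up to about 7 mm on some points. I used the wrist values to position the gripper, and both grips came out well centred.

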